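# Carry on a crosswise drying stack of wooden strips

### The job

Carry on the drying stack on the grey board, using the two wooden strips that stand on edge in the slotted rack; every strip lies flat on its broad face. The light strip completes the second layer: parallel to the light strip already there, bridging the other ends of the two dark bottom strips as its mirror image. Then lay the dark strip crosswise on top as the third layer, centred over the stack, and leave the strips already stacked and the pliers, jar and tape roll where they are.

Things in the scene. Friction and masses are not known exactly. Their poses are not given: they have to be found in the camera images.
- board: light grey drying board, 180 x 180 mm, fixed, its top 14 mm above its origin, which is the centre of its underside, z up. The bottom strips lie along its x at y = -50 and +50 mm; the second layer lies along its y: one strip at x = -50 mm already there, the place at x = +50 mm still empty. In its frame: bottom layer z 14 to 28 mm, second layer 28 to 42 mm, third layer 42 to 56 mm.
- dark_low_a: dark wooden strip of the bottom layer, loose, 150 x 32 x 14 mm, origin at its middle, x along its length, y across its 32 mm width, z through its thickness. It must stay where it lies.
- dark_low_b: the other dark wooden strip of the bottom layer, loose, 150 x 32 x 14 mm, origin at its middle, x along its length, y across its 32 mm width, z through its thickness. It must stay where it lies.
- light_laid: light wooden strip already lying in the second layer, loose, 150 x 32 x 14 mm, origin at its middle, x along its length, y across its 32 mm width, z through its thickness. It must stay where it lies.
- light_strip: light wooden strip to be laid in the second layer, 150 x 32 x 14 mm, origin at its middle, x along its length, y through its 14 mm thickness (normal to the broad faces), z across its 32 mm width. It starts standing on edge (z up) in one of the rack's two slots; which slot varies.
- dark_strip: dark wooden strip to be laid on top, 150 x 32 x 14 mm, origin at its middle, x along its length, y through its 14 mm thickness (normal to the broad faces), z across its 32 mm width. It starts standing on edge (z up) in one of the rack's two slots; which slot varies.
- rack: grey slotted rack, 150 x 114 mm, fixed; origin at the centre of its underside, z up. Slots run along its x at y = -35 and +35 mm, floor 6 mm above the origin (a strip in it reaches 38 mm), 18 mm wide, formed by pairs of 26 mm high cheeks at x = -54 and +54 mm; between the cheek pairs the strip is free over 90 mm for the fingers.
- pliers: bystander: black pliers, 56 x 161 x 16 mm lying on the desk, origin at the centre of the underside
- jar: bystander: low jar with white lid, 55 mm across, 46 mm high, origin at the centre of the underside
- tape_roll: bystander: roll of masking tape lying flat, 104 mm across, 24 mm high, origin at the centre of the underside

How it is judged:
By the outcome, as a careful person would: the job done as asked, in the order asked, and still so for the second after the job is handed in, with the robot touching nothing.
It also fails if it takes over 72 s, if anything falls off the work surface, if the arm or the gripper's body presses on something with over 40 N, if the wrist force passes 120 N, or if a joint passes its speed limit or range.

### The arm

A 6-joint arm with a two-finger parallel gripper is mounted at the origin on a cart in front of the work surface, level with it; the furniture and walls round the work are solid. World frame = base frame: x ahead of the robot, y to its left, z up, the work surface at z = 0. Lengths are in m, angles in rad, forces in N, time in s.
With the tool pointing down it reaches from about 0.25 to 0.775 m from the base axis. Payload 4 kg.
Tool frame: the origin (TCP) lies midway between the tips of the shut fingers; the grasp point (between the pads) lies 19 mm behind it; z points along the fingers, y is the line along which they close (so a half turn about z gives the same grasp; the last joint's range is limited). The gripper opens to 94 mm and grips with 3 to 60 N. Pads are 16 mm wide; open, the fingers measure 119 mm over their backs; the gripper's body (75 mm by 177 mm) begins 78 mm behind the grasp point.
Start: joints at [-1.216, 0.087, 1.371, -0, 1.684, -0.103], TCP at [0.243, -0.493, 0.206] pointing down, gripper open.
Joint ranges: [-3.1, 3.1], [-0.76, 2.03], [0.27, 2.55], [-1.08, 4.22], [0.17, 2.65], [-2.57, 2.57]. Speed limits (rad/s): [2.79, 2.79, 3.14, 3.14, 3.14, 3.14].

### API

Orientations are given as [roll, pitch, yaw] about the fixed x, y, z axes, in that order (R = Rz(yaw) Ry(pitch) Rx(roll)).
In Python, from bench import robot gives the robot as it stands. The module is installed in compiled form; this text tells all that it offers.
- The arm moves only by the tool arm_command, never from a script. Its argument "targets" is a list of rows, each a list of 4 numbers: the shift along the world's x, y, z as a fraction of full scale, then the turn about the world's z as a fraction of full scale. A call has 1 to 8 rows; each row is the pose to reach, as a shift and turn from the pose commanded when the call began; what a row does not reach only later rows make up. Full scale, the value 1, is 0.5 m for a shift and 120 degrees for a turn. A row lasts 1/12 s, in which the tool goes at most 41.7 mm and 7.16 degrees, less where a joint would pass 70% of its speed; a pose out of reach is approached as far as the arm can. A call with a number of a shift or a turn outside -1 to 1 is refused whole. A call with a gripper value outside its range is refused whole. "claw" is the closure, from 0 (fully open) to 1 (shut), set as the call begins (left out, the last holds). The fingers move at their own pace and stop on an object; the grip force is fixed at half the most. Time passes only in rows, so rows that repeat a pose let the fingers close. It gives the time, the measured TCP pose, the force, the opening and the grip force at its end, in the units of the state.
- robot.get_obs(): the state, without advancing time (a new reading comes with each control period).
- robot.snapshot(name): name is "scene" or "top" or "wrist"; returns the picture (400x640x3 uint8, red, green, blue); there is no depth.
- robot.camera_info(name): a dict with "vfov" (degrees; the focal length in pixels is half the picture's height over the tangent of half this angle, whatever the lens; pixels are square), "cx", "cy" (the principal point, pixels), "k1" (the pictures are not rectified: a ray, as slopes to the right and down, at radius r is drawn at 1 + k1 r^2 times it, then the intrinsics apply), "extrinsics" (4x4, takes a point from camera to world coordinates); the wrist camera has in their place "T_tool_cam" (4x4, takes a point from camera to tool coordinates, whose origin is the TCP and whose axes are the flange's). Camera axes: x right, y up, looking along -z (the intrinsics and any distortion apply to the point x, -y, -z); pixel columns grow to the right and rows downward; lengths in m; the calibration is good to about 2 mm. A picture is of the moment at which its call begins: read the wrist's pose just before it. camera_info takes no time and is no camera call.
- robot.close_job(): hands the job in; it is judged then, once.
The state is a dict: "time": time; "joint_positions": joint angles; "qvel": joint speeds; "joint_torque": joint torques, N m; "tool_pos": TCP position; "ee_rot": TCP orientation; "wrist_force": force on the tool from outside, world axes, zero at the start; "wrist_torque": the same for the moment, N m; "width": finger opening in m; "finger_force": force on a finger pad.
Only numpy, scipy, OpenCV 4.12 (cv2) and the standard library are available. Lean on these libraries where they do the work, as an engineer would, in place of code of your own. Each camera call takes 0.05 s, during which the arm holds its last target. There are 200 camera calls.

## Working session

There is one attempt and no reset: what is moved stays moved. The work goes in short steps, Python scripts to look and compute and a tool call to move; the robot and the scene stay as the last step left them, time stands still between calls to the robot, and variables do not carry over. Pictures are saved under pics/ and viewed, at most 10 in all, crops included, and the job is handed in when it is done.

Besides the shell and the picture viewer there is one more tool, called after "Emit:" as name(argument=value, ...), one argument or row to a line, values as JSON. arm_command: Moves the arm, as the interface text tells. Shift numbers are shares of 0.5 m and turn numbers shares of 120 degrees, none past 1 either way. Its arguments: {"type":"object","properties":{"targets":{"type":"array"},"claw":{"type":"number"}},"required":["targets"]}

```bash
mkdir -p pics
cat > h.py <<'E'
import numpy as np, cv2
from bench import robot
from scipy.spatial.transform import Rotation as R
def snap(n,f):
    o=robot.get_obs(); im=robot.snapshot(n); cv2.imwrite(f'pics/{f}.png',im[:,:,::-1]); return o,im
def cam(n,o=None):
    c=robot.camera_info(n)
    if n=='wrist':
        T=np.eye(4); T[:3,:3]=R.from_euler('xyz',o['ee_rot']).as_matrix(); T[:3,3]=o['tool_pos']; E=T@np.array(c['T_tool_cam'])
    else: E=np.array(c['extrinsics'])
    return c,E,200/np.tan(np.radians(c['vfov'])/2)
def ray(C,uv):
    c,E,f=C; d=(np.array(uv,float)-[c['cx'],c['cy']])/f; s=d.copy()
    for _ in range(20): s=d/(1+c['k1']*(s@s))
    v=E[:3,:3]@[s[0],-s[1],-1]; return E[:3,3],v/np.linalg.norm(v)
def onz(C,uv,z):
    p,v=ray(C,uv); return p+v*(z-p[2])/v[2]
def proj(C,P):
    c,E,f=C; q=np.linalg.inv(E)@np.r_[P,1]; s=np.array([q[0],-q[1]])/-q[2]; return s*(1+c['k1']*(s@s))*f+[c['cx'],c['cy']]
def tri(rays):
    A=0;b=0
    for p,v in rays:
        M=np.eye(3)-np.outer(v,v); A=A+M; b=b+M@p
    return np.linalg.solve(A,b)
E
python3 - <<'E'
from h import *
np.set_printoptions(precision=3,suppress=True)
o,_=snap('scene','s0'); print(o); snap('top','t0'); 
for n in('scene','top','wrist'): print(n,robot.camera_info(n))
E
```

```text
{'time': 0.0, 'joint_positions': array([-1.216,  0.088,  1.372, -0.   ,  1.684, -0.103]), 'qvel': array([0.002, 0.001, 0.   , 0.   , 0.001, 0.   ]), 'joint_torque': array([ -0.001, -34.019, -30.243,   0.072,   0.033,  -0.   ]), 'tool_pos': array([ 0.243, -0.493,  0.204]), 'ee_rot': array([-3.139, -0.   ,  0.458]), 'wrist_force': array([ 0.316, -0.475, -0.088]), 'wrist_torque': array([ 0.033, -0.001,  0.022]), 'finger_force': 0.0, 'width': 0.09384173086450656}
scene {'vfov': 57.92590412863805, 'cx': 317.98646525428416, 'cy': 203.16377890519925, 'k1': 0.013422623489388486, 'extrinsics': array([[-0.648,  0.414, -0.639, -0.308],
       [-0.761, -0.334,  0.556,  0.763],
       [ 0.017,  0.847,  0.532,  0.748],
       [ 0.   ,  0.   ,  0.   ,  1.   ]])}
top {'vfov': 52.29875066278141, 'cx': 312.7151000605979, 'cy': 197.59716618867606, 'k1': -0.07225388825124748, 'extrinsics': array([[-0.029,  0.995, -0.092,  0.439],
       [-1.   , -0.028,  0.009,  0.046],
       [ 0.007,  0.092,  0.996,  1.193],
       [ 0.   ,  0.   ,  0.   ,  1.   ]])}
wrist {'vfov': 69.90191877994282, 'cx': 318.3411700329221, 'cy': 197.49632653746323, 'k1': -0.03430361255511889, 'T_tool_cam': array([[-0.001,  0.965,  0.262,  0.075],
       [ 1.   ,  0.001, -0.   , -0.   ],
       [-0.   ,  0.262, -0.965, -0.18 ],
       [ 0.   ,  0.   ,  0.   ,  1.   ]])}
```

View pics/t0.png

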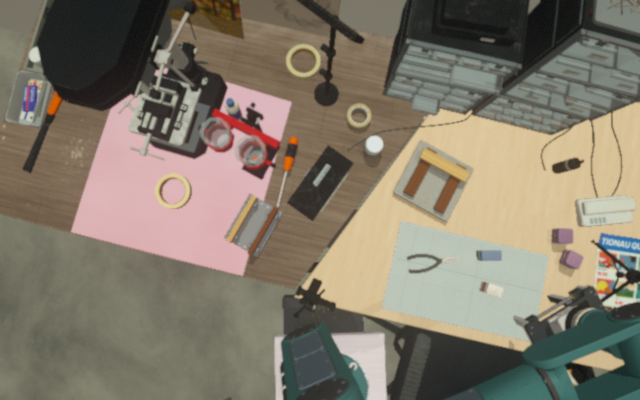

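View pics/s0.png

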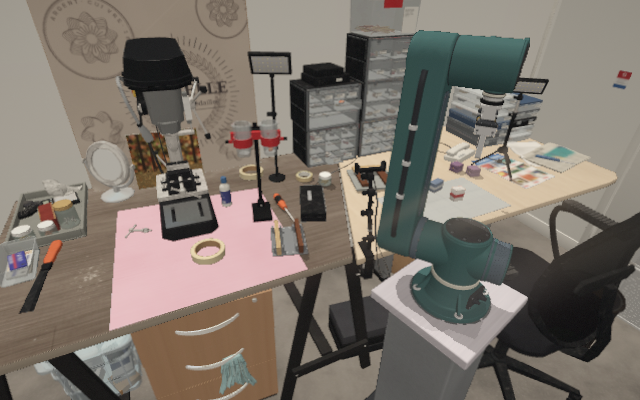

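Run:
```python
from h import *
np.set_printoptions(precision=3,suppress=True)
C=cam('top')
for n,uv,z in [('light',(240,220),.038),('dark',(264,232),.038),('board',(433,181),.014),('laid',(445,163),.042),('lampL',(325,93),0),('strip end',(233,240),.038),('strip end2',(251,200),.038),('lowLcorner',(312,290),0)]:
    p=onz(C,uv,z); print(n,p,np.hypot(*p[:2]))
im=cv2.imread('pics/t0.png')
a=cv2.resize(im[130:230,385:485],None,fx=4,fy=4,interpolation=cv2.INTER_CUBIC)
b=cv2.resize(im[175:275,205:305],None,fx=4,fy=4,interpolation=cv2.INTER_CUBIC)
cv2.imwrite('pics/c0.png',np.hstack([b,a]))
```

```text
light [0.488 0.243 0.038] 0.5447776989072127
dark [0.452 0.175 0.038] 0.4846830733873496
board [ 0.587 -0.321  0.014] 0.6687937212197322
laid [ 0.635 -0.35   0.042] 0.7251109689805987
lampL [ 0.866 -0.012  0.   ] 0.8661521532940655
strip end [0.432 0.264 0.038] 0.5057476500612779
strip end2 [0.544 0.211 0.038] 0.5831155443462186
lowLcorner [0.281 0.044 0.   ] 0.2844380187475556
```

View pics/c0.png

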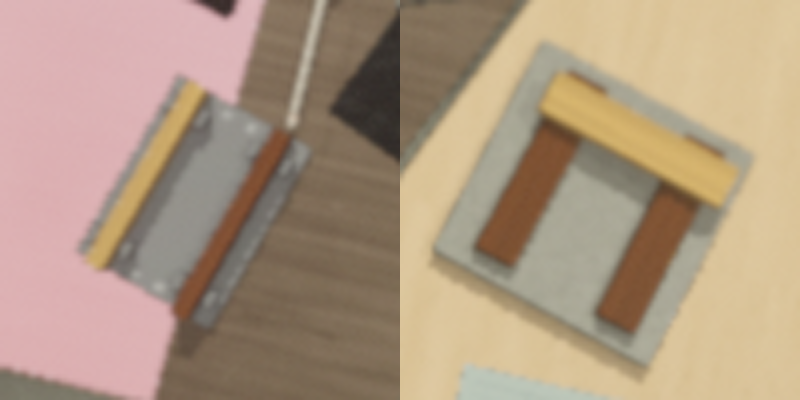

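Run:
```python
from h import *
np.set_printoptions(precision=3,suppress=True)
T=cam('top');S=cam('scene')
for n,a,b in [('tripod',(318,285),(370,168)),('redbar',(245,128),(255,137)),('redR',(272,143),(274,137)),('jarlid',(374,145),(325,177)),('rack',(253,225),(289,240))]:
    p=tri([ray(T,a),ray(S,b)]); print(n,p,proj(T,p),proj(S,p))
```

```text
tripod [0.322 0.026 0.271] [320.445 287.542] [367.32  168.058]
redbar [0.683 0.185 0.293] [245.498 128.373] [254.587 136.894]
redR [0.65  0.127 0.289] [271.201 142.379] [274.673 137.135]
jarlid [ 0.696 -0.148  0.028] [373.77  144.799] [325.21  177.013]
rack [0.473 0.21  0.003] [253.293 225.239] [288.67  239.962]
```

Emit:
arm_command(
  targets=[
    [0,0,0.1,0],
    [0.06,0,0.2,0],
    [0.14,0.04,0.28,0.0],
    [0.2,0.08,0.32,0],
    [0.28,0.13,0.32,0],
    [0.34,0.18,0.32,0.06],
    [0.42,0.23,0.32,0.12],
    [0.48,0.28,0.32,0.18],
  ],
)

```text
time: 0.77
tool_pos: [0.4541, -0.375, 0.3646]
ee_rot: [3.141, 0.0, 0.838]
wrist_force: [-0.0, -1.1, -0.3]
width: 0.0942
finger_force: 0.0
```

Emit:
arm_command(
  targets=[
    [0.07,0.04,0,0],
    [0.14,0.08,0,0],
    [0.2,0.11,0,0],
    [0.26,0.14,0,0],
    [0.26,0.14,0,0],
    [0.26,0.14,0,0],
  ],
)

```text
time: 1.27
tool_pos: [0.5839, -0.3048, 0.3618]
ee_rot: [-3.138, 0.001, 0.836]
wrist_force: [-0.4, -0.6, -0.0]
width: 0.0938
finger_force: 0.0
```

Run:
```python
from h import *
import pickle
o,im=snap('wrist','w1'); pickle.dump(o,open('w1.pkl','wb')); print(o['tool_pos'],o['ee_rot'])
```

```text
[ 0.58386339 -0.30484298  0.3618097 ] [-3.13793665e+00  9.05802983e-04  8.35710205e-01]
```

Emit:
arm_command(
  targets=[
    [-0.06,0.02,0,0],
    [-0.12,0.04,0,0],
    [-0.18,0.06,0,0],
    [-0.18,0.06,0,0],
    [-0.18,0.06,0,0],
  ],
)

```text
time: 1.73
tool_pos: [0.4903, -0.2765, 0.366]
ee_rot: [3.139, -0.0, 0.83]
wrist_force: [-0.6, -0.3, -0.3]
width: 0.094
finger_force: 0.0
```

Run:
```python
from h import *
import pickle
o,im=snap('wrist','w2'); pickle.dump(o,open('w2.pkl','wb')); print(o['tool_pos'],o['ee_rot'])
cv2.imwrite('pics/w12.png',cv2.resize(np.vstack([cv2.imread('pics/w1.png'),cv2.imread('pics/w2.png')]),(480,600)))
```

```text
[ 0.49028638 -0.27645627  0.36597257] [ 3.13851976e+00 -1.54049241e-04  8.29925112e-01]
```

View pics/w12.png

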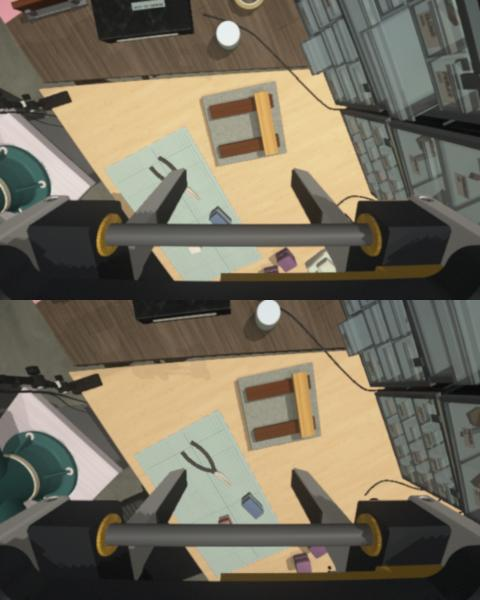

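```bash
cat > board.py <<'E'
from h import *
import pickle
np.set_printoptions(precision=4,suppress=True)
pts={}
for n,roi in [('w1',(255,95,395,230)),('w2',(300,75,445,215))]:
    o=pickle.load(open(n+'.pkl','rb')); C=cam('wrist',o); im=cv2.imread(f'pics/{n}.png')
    x0,y0,x1,y1=roi; c=cv2.resize(im[y0:y1,x0:x1],None,fx=4,fy=4,interpolation=cv2.INTER_CUBIC); h=cv2.cvtColor(c,cv2.COLOR_BGR2HSV)
    for nm,m in [('dark',((h[...,0]<15)|(h[...,0]>170))&(h[...,1]>100)&(h[...,2]<160)),('light',(h[...,0]>12)&(h[...,0]<28)&(h[...,1]>118)&(h[...,2]>100)),('grey',h[...,1]<60)]:
        m=cv2.morphologyEx(m.astype(np.uint8)*255,cv2.MORPH_OPEN,np.ones((5,5)))
        cs,_=cv2.findContours(m,cv2.RETR_EXTERNAL,cv2.CHAIN_APPROX_NONE)
        z={'dark':.028,'light':.042,'grey':.014}[nm]
        for k in sorted(cs,key=cv2.contourArea)[::-1][:3]:
            if cv2.contourArea(k)<600: continue
            b=cv2.boxPoints(cv2.minAreaRect(k))/4+[x0-.375,y0-.375]
            P=np.array([onz(C,q,z) for q in b]); ctr=P.mean(0); e1=P[1]-P[0]; e2=P[2]-P[1]
            if np.linalg.norm(e1)<np.linalg.norm(e2): e1,e2=e2,e1
            print(n,nm,'area',cv2.contourArea(k)/16,'pix',b.mean(0),'ctr',ctr[:2],'L',np.linalg.norm(e1),'W',np.linalg.norm(e2),'ang',np.degrees(np.arctan2(e1[1],e1[0]))%180)
        cv2.imwrite(f'pics/{n}_{nm}.png',m)
    cv2.imwrite(f'pics/{n}_c.png',c)
E
python3 board.py; python3 -c "
import cv2,numpy as np
r=lambda f:cv2.resize(cv2.imread(f),(390,300))
a=[np.hstack([r(f'pics/{n}_c.png'),r(f'pics/{n}_light.png')]) for n in('w1','w2')]
cv2.imwrite('pics/m.png',np.vstack(a))"
```

```text
w1 dark area 1037.53125 pix [309.8462 144.1058] ctr [ 0.5931 -0.2689] L 0.10676844843427695 W 0.0311980724214349 ang 148.91660895149045
w1 dark area 933.5625 pix [320.9231 196.6154] ctr [ 0.5431 -0.3538] L 0.10710723263268263 W 0.03285347582505615 ang 149.512508407948
w1 dark area 48.21875 pix [361.2905 133.9932] ctr [ 0.6724 -0.3168] L 0.030187601605506754 W 0.00606822288088806 ang 59.65366213219042
w1 light area 1565.96875 pix [354.9156 163.5727] ctr [ 0.6291 -0.3487] L 0.14934643398620095 W 0.03597264973547301 ang 60.34707270217288
w1 grey area 5029.53125 pix [326.8658 165.0107] ctr [ 0.5872 -0.3217] L 0.1788633959768904 W 0.17885284751965919 ang 148.91139677364225
w1 grey area 676.3125 pix [268.5   205.625] ctr [ 0.453 -0.303] L 0.09588336552677916 W 0.05253403426816303 ang 45.93740209562327
w1 grey area 206.6875 pix [295.0183  95.9267] ctr [ 0.6295 -0.1903] L 0.14231685086962995 W 0.006772094861431293 ang 141.4030530419842
w2 dark area 1077.53125 pix [359.1779 119.3894] ctr [ 0.5945 -0.269 ] L 0.10764353536152096 W 0.031113299524799624 ang 148.62996361359106
w2 dark area 980.125 pix [368.5082 173.6126] ctr [ 0.5445 -0.3541] L 0.10793414813834541 W 0.032585313299662015 ang 149.33408482043595
w2 light area 1651.625 pix [405.1742 138.8156] ctr [ 0.63  -0.349] L 0.15033097287176017 W 0.03660708361918039 ang 60.40765369071622
w2 grey area 9530.90625 pix [375.5964 141.3863] ctr [ 0.5911 -0.3235] L 0.17982853368359636 W 0.17982266947791936 ang 149.032665791412
w2 grey area 770.25 pix [313.875 188.   ] ctr [ 0.4491 -0.3094] L 0.10360327312935178 W 0.05314724866282513 ang 48.02721712355995
```

View pics/m.png

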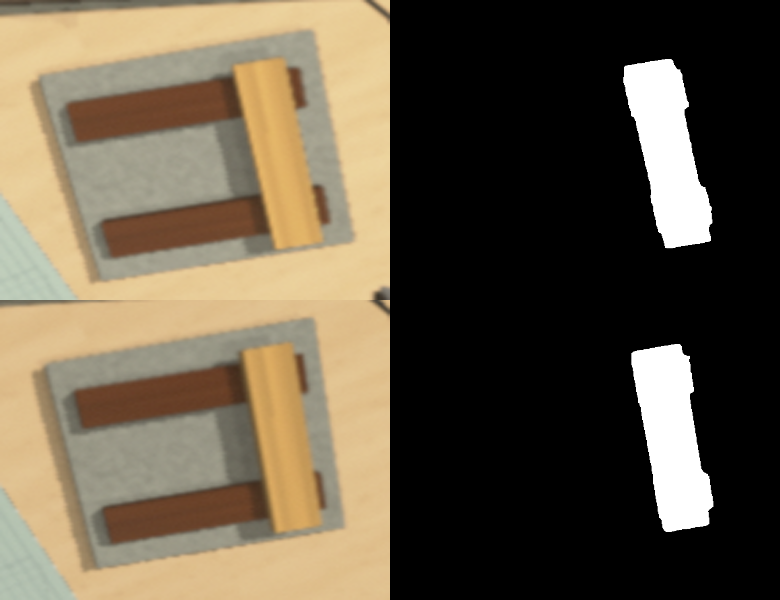

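Emit:
arm_command(
  targets=[
    [0,0.08,0,0.059],
    [0.01,0.14,0,0.118],
    [0.02,0.2,0,0.177],
    [0.02,0.26,0,0.236],
    [0.02,0.32,0,0.295],
    [0.02,0.38,0,0.354],
    [0.02,0.44,0,0.413],
    [0.02,0.5,0,0.472],
  ],
)

```text
time: 2.45
tool_pos: [0.5036, -0.0251, 0.3643]
ee_rot: [3.141, 0.0, 1.827]
wrist_force: [-0.4, 0.5, 0.5]
width: 0.0943
finger_force: 0.0
```

Emit:
arm_command(
  targets=[
    [0,0.06,0,0.059],
    [0,0.12,0,0.118],
    [0,0.18,0,0.177],
    [-0.01,0.24,0,0.236],
    [-0.03,0.3,0,0.295],
    [-0.04,0.36,0,0.354],
    [-0.04,0.36,0,0.4],
    [-0.04,0.36,0,0.4],
  ],
)

```text
time: 3.12
tool_pos: [0.4834, 0.1555, 0.3642]
ee_rot: [3.141, 0.0, 2.663]
wrist_force: [0.2, -0.3, 0.1]
width: 0.0934
finger_force: 0.0
```

Run:
```python
from h import *
import pickle
o,im=snap('wrist','w3'); pickle.dump(o,open('w3.pkl','wb')); print(o['tool_pos'],o['ee_rot'],o['joint_positions'])
```

```text
[0.483369   0.15548499 0.36419507] [3.14131456e+00 3.30327469e-04 2.66325681e+00] [ 1.99508000e-01  1.63644221e-02  1.13153698e+00  1.03745264e-05
  1.99325956e+00 -8.92948278e-01]
```

Emit:
arm_command(
  targets=[
    [0,0.04,-0.05,0.03],
    [-0.04,0.1,-0.1,0.06],
    [-0.04,0.12,-0.14,0.06],
    [-0.04,0.12,-0.14,0.06],
  ],
)

```text
time: 3.5
tool_pos: [0.4612, 0.2144, 0.2891]
ee_rot: [-3.137, -0.007, 2.784]
wrist_force: [-0.0, -0.3, -0.1]
width: 0.0941
finger_force: 0.0
```

Run:
```python
from h import *
import pickle
o,im=snap('wrist','w4'); pickle.dump(o,open('w4.pkl','wb')); print(o['tool_pos'],o['ee_rot'],o['time'])
cv2.imwrite('pics/w34.png',cv2.resize(np.vstack([cv2.imread('pics/w3.png'),cv2.imread('pics/w4.png')]),(480,600)))
```

```text
[0.46115059 0.21438237 0.28911995] [-3.13662007 -0.00706083  2.78362679] 3.5
```

View pics/w34.png

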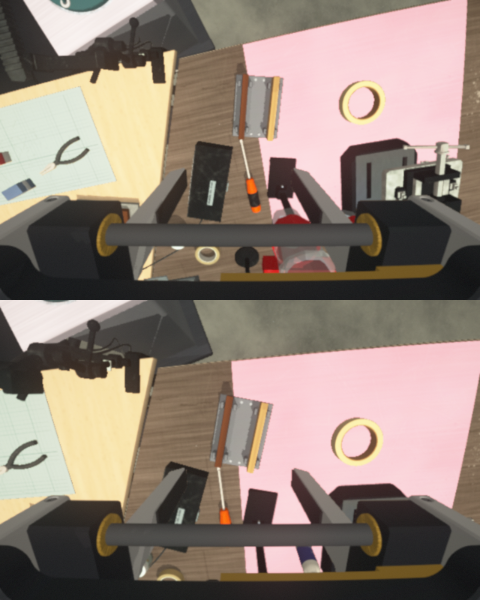

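```bash
cat > seg.py <<'E'
from h import *
import pickle
np.set_printoptions(precision=4,suppress=True)
def masks(im,roi,f=4):
    x0,y0,x1,y1=roi; c=cv2.resize(im[y0:y1,x0:x1],None,fx=f,fy=f,interpolation=cv2.INTER_CUBIC); h=cv2.cvtColor(c,cv2.COLOR_BGR2HSV)
    out={}
    for nm,m in [('dark',((h[...,0]<12)|(h[...,0]>172))&(h[...,1]>110)&(h[...,2]<160)),('light',(h[...,0]>14)&(h[...,0]<28)&(h[...,1]>100)&(h[...,2]>120))]:
        m=cv2.morphologyEx(m.astype(np.uint8)*255,cv2.MORPH_OPEN,np.ones((5,5)))
        k=max(cv2.findContours(m,cv2.RETR_EXTERNAL,cv2.CHAIN_APPROX_NONE)[0],key=cv2.contourArea,default=None)
        if k is not None: out[nm]=cv2.boxPoints(cv2.minAreaRect(k))/f+[x0-.375,y0-.375]
    return out,c
def meas(C,b,z):
    P=np.array([onz(C,q,z) for q in b]); e1=P[1]-P[0]; e2=P[2]-P[1]
    if np.linalg.norm(e1)<np.linalg.norm(e2): e1,e2=e2,e1
    return P.mean(0)[:2],np.linalg.norm(e1),np.linalg.norm(e2),np.degrees(np.arctan2(e1[1],e1[0]))%180
E
python3 - <<'E'
from seg import *
import board
R_={}
for n,roi in [('w3',(305,90,380,190)),('w4',(270,110,370,230))]:
    o=pickle.load(open(n+'.pkl','rb')); C=cam('wrist',o); out,c=masks(cv2.imread(f'pics/{n}.png'),roi); cv2.imwrite(f'pics/{n}c.png',c)
    for k,b in out.items(): print(n,k,b.mean(0),*meas(C,b,.038)); R_.setdefault(k,[]).append(ray(C,b.mean(0)))
T=cam('top'); out,c=masks(cv2.imread('pics/t0.png'),(220,190,290,260))
for k,b in out.items(): print('top',k,*meas(T,b,.038)); R_[k].append(ray(T,b.mean(0)))
for k in R_: print(k,'34',tri(R_[k][:2]),'3T',tri(R_[k][::2]),'all',tri(R_[k]))
pk=lambda n:cam('wrist',pickle.load(open(n+'.pkl','rb')))
for nm,a,b in [('darkA',(309.85,144.1),(359.18,119.39)),('darkB',(320.92,196.6),(368.5,173.6)),('laid',(354.9,163.6),(405.2,138.8))]: print(nm,tri([ray(pk('w1'),a),ray(pk('w2'),b)]))
E
```

```text
w1 dark area 1037.53125 pix [309.8462 144.1058] ctr [ 0.5945 -0.2666] L 0.10676560751386488 W 0.031190084830969602 ang 148.91735151750686
w1 dark area 933.5625 pix [320.9231 196.6154] ctr [ 0.5445 -0.3515] L 0.1070758887162277 W 0.03282751307733184 ang 149.5188659793502
w1 dark area 48.21875 pix [361.2905 133.9932] ctr [ 0.6738 -0.3145] L 0.030178515976153862 W 0.006066847098068066 ang 59.6421671630594
w1 light area 1565.96875 pix [354.9156 163.5727] ctr [ 0.6304 -0.3464] L 0.14925898897324033 W 0.03596705193201007 ang 60.33630785280985
w1 grey area 5029.53125 pix [326.8658 165.0107] ctr [ 0.5886 -0.3194] L 0.17886344552310351 W 0.17874964696289244 ang 148.91058385444694
w1 grey area 676.3125 pix [268.5   205.625] ctr [ 0.4544 -0.3006] L 0.09581820015295724 W 0.052533991827711624 ang 45.94570939265358
w1 grey area 206.6875 pix [295.0183  95.9267] ctr [ 0.6308 -0.188 ] L 0.14234631722314584 W 0.006773142195814697 ang 141.39886623159822
w2 dark area 1077.53125 pix [359.1779 119.3894] ctr [ 0.5959 -0.2667] L 0.10762683717045429 W 0.031105863008378545 ang 148.62976039545327
w2 dark area 
[... 671 characters left out ...]
 0.14768156334813512 0.016233022122445744 148.4069158882538
w4 dark [297.9116 174.6765] [0.4538 0.1806] 0.1504513247143078 0.013799907603315799 148.33351438079328
w4 light [342.5697 183.2477] [0.4903 0.2402] 0.1487318224893434 0.01590965584770927 148.45365876494634
top dark [0.4548 0.1806] 0.14747681092823656 0.013800598396734613 148.89099863867696
top light [0.4917 0.2395] 0.14560368727544518 0.016849002796058877 148.95090428298474
dark 34 [0.4512 0.1824 0.0385] 3T [0.4539 0.1826 0.0178] all [0.4532 0.1817 0.0277]
light 34 [0.4879 0.2417 0.0364] 3T [0.4929 0.2454 0.0022] all [0.4913 0.2425 0.0204]
darkA [ 0.5954 -0.2663  0.034 ]
darkB [ 0.5461 -0.3501  0.0346]
laid [ 0.6318 -0.3431  0.0468]
```

Emit:
arm_command(
  targets=[
    [0.03,0.03,-0.08,-0.04],
    [0.054,0.052,-0.16,-0.092],
    [0.054,0.052,-0.24,-0.092],
    [0.054,0.052,-0.32,-0.092],
    [0.054,0.052,-0.4,-0.092],
    [0.054,0.052,-0.4,-0.092],
    [0.054,0.052,-0.4,-0.092],
  ],
  claw=0.5,
)

```text
time: 4.13
tool_pos: [0.4895, 0.2382, 0.0933]
ee_rot: [-3.138, -0.002, 2.589]
wrist_force: [0.6, -0.3, 0.4]
width: 0.051
finger_force: 0.0
```

Run:
```python
from seg import *
a=np.array([robot.camera_info('wrist')['T_tool_cam'][:3,3] for _ in range(4)]); print(a)
o,im=snap('wrist','w5'); pickle.dump(o,open('w5.pkl','wb')); print(o['tool_pos'],o['ee_rot'],o['width'])
C=cam('wrist',o)
for P in [(.49,.241,.038),(.454,.181,.038)]: print(proj(C,P))
```

```text
[[ 0.0768 -0.0009 -0.1802]
 [ 0.0768 -0.0009 -0.1802]
 [ 0.0768 -0.0009 -0.1802]
 [ 0.0768 -0.0009 -0.1802]]
[0.4895 0.2382 0.0933] [-3.1379 -0.0023  2.589 ] 0.050974803110146585
[322.9442 211.0676]
[242.2934 211.9022]
```

View pics/w5.png

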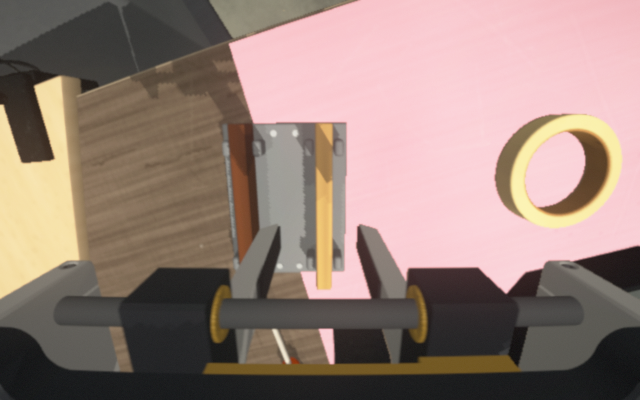

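Emit:
arm_command(
  targets=[
    [0,0.004,-0.06,0],
    [0,0.004,-0.12,0],
    [0,0.004,-0.14,0],
    [0,0.004,-0.162,0],
    [0,0.004,-0.162,0],
    [0,0.004,-0.162,0],
  ],
)

```text
time: 4.68
tool_pos: [0.4913, 0.2424, 0.0154]
ee_rot: [3.139, 0.002, 2.592]
wrist_force: [0.6, 0.6, -0.9]
width: 0.047
finger_force: 0.0
```

Emit:
arm_command(
  targets=[
    [0,0,0,0],
    [0,0,0,0],
    [0,0,0,0],
    [0,0,0,0],
    [0,0,0,0],
    [0,0,0,0],
  ],
  claw=1,
)

```text
time: 5.18
tool_pos: [0.4897, 0.2421, 0.0136]
ee_rot: [3.141, 0.0, 2.592]
wrist_force: [-0.3, 0.5, 1.3]
width: 0.0136
finger_force: 30.0
```

Emit:
arm_command(
  targets=[
    [0,0,0.03,0],
    [0,0,0.08,0],
    [0,0,0.16,0],
    [0,0,0.24,0],
    [0,0,0.32,0],
    [0,-0.04,0.4,0],
    [0,-0.1,0.46,0],
    [0,-0.17,0.52,0],
  ],
)

```text
time: 5.85
tool_pos: [0.4895, 0.1631, 0.2705]
ee_rot: [3.14, 0.002, 2.595]
wrist_force: [1.1, -0.1, -0.4]
width: 0.0141
finger_force: 30.0
```

Emit:
arm_command(
  targets=[
    [0,-0.08,0.04,0],
    [0,-0.16,0.06,0],
    [0,-0.24,0.06,0],
    [0,-0.32,0.06,0],
    [0,-0.4,0.06,0],
    [-0.04,-0.47,0.05,0],
    [-0.08,-0.54,0.01,0],
    [-0.12,-0.61,-0.02,0],
  ],
)

```text
time: 6.52
tool_pos: [0.4309, -0.1396, 0.2591]
ee_rot: [3.141, 0.001, 2.592]
wrist_force: [0.5, -0.1, -0.2]
width: 0.014
finger_force: 30.0
```

Emit:
arm_command(
  targets=[
    [0,-0.03,-0.08,0],
    [0,-0.03,-0.16,0],
    [0,-0.03,-0.24,0],
    [0,-0.03,-0.32,0],
    [0,-0.03,-0.4,0],
    [0,-0.03,-0.45,0],
    [0,-0.03,-0.45,0],
  ],
)

```text
time: 7.1
tool_pos: [0.4264, -0.1506, 0.0279]
ee_rot: [-3.141, -0.014, 2.592]
wrist_force: [-1.2, 0.1, -1.3]
width: 0.0139
finger_force: 30.0
```

Emit:
arm_command(
  targets=[
    [0,0,-0.01,0],
    [0,0,-0.02,0],
    [0,0,-0.03,0],
    [0,0,-0.04,0],
    [0,0,-0.048,0],
    [0,0,-0.052,0],
    [0,0,-0.052,0],
  ],
)

```text
time: 7.68
tool_pos: [0.4316, -0.1531, 0.0084]
ee_rot: [3.142, -0.0, 2.592]
wrist_force: [-0.6, 0.1, -0.8]
width: 0.014
finger_force: 30.0
```

Emit:
arm_command(
  targets=[
    [0,0,-0.002,0],
    [0,0,-0.004,0],
    [0,0,-0.004,0],
  ],
)

```text
time: 7.93
tool_pos: [0.4318, -0.1531, 0.0066]
ee_rot: [3.141, 0.0, 2.592]
wrist_force: [0.2, 1.4, -0.3]
width: 0.014
finger_force: 30.0
```

Emit:
arm_command(
  targets=[
    [0,0,0,0],
    [0,0,0,0],
    [0,0,0,0],
    [0,0,0,0],
    [0,0,0.023,0],
    [0,0,0.023,0],
  ],
  claw=0.3,
)

```text
time: 8.43
tool_pos: [0.4329, -0.1537, 0.0197]
ee_rot: [3.141, 0.003, 2.592]
wrist_force: [0.4, -0.1, -0.4]
width: 0.0504
finger_force: 0.0
```

Emit:
arm_command(
  targets=[
    [-0.015,-0.026,0,0],
    [-0.023,-0.038,0,0],
    [-0.029,-0.047,0,0],
    [-0.035,-0.057,0,0],
    [-0.041,-0.067,0,0],
    [-0.048,-0.078,0,0],
    [-0.048,-0.078,0,0],
    [-0.048,-0.078,0,0],
  ],
)

```text
time: 9.1
tool_pos: [0.4075, -0.1924, 0.018]
ee_rot: [3.141, -0.0, 2.591]
wrist_force: [0.2, 0.7, 0.0]
width: 0.0659
finger_force: 0.0
```

Run:
```python
from seg import *
o,im=snap('wrist','w6'); pickle.dump(o,open('w6.pkl','wb')); print(o['tool_pos'],o['width'])
t=snap('top','t6')[1][:,:,::-1]
print(meas(cam('top'),[(0,0)]*4,0)[0])
cv2.imwrite('pics/v6.png',np.hstack([cv2.resize(im[:,:,::-1],(480,300)),cv2.resize(t[180:300,310:430],(300,300))]))
```

```text
[ 0.4075 -0.1924  0.018 ] 0.06587989713794873
[1.2323 1.0468]
```

View pics/v6.png

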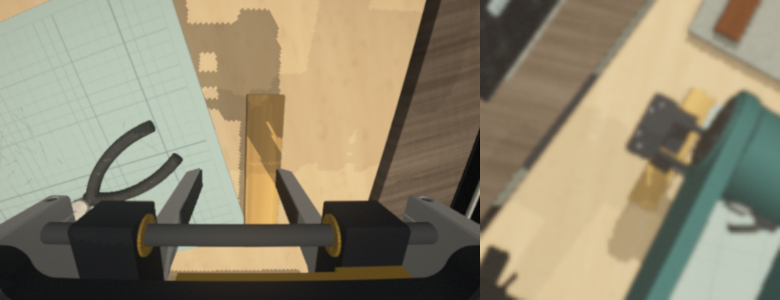

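Run:
```python
from seg import *
o=pickle.load(open('w6.pkl','rb')); C=cam('wrist',o); y=o['ee_rot'][2]
im=cv2.imread('pics/w6.png'); h=cv2.cvtColor(im,cv2.COLOR_BGR2HSV)
x=np.array([np.cos(y),np.sin(y)]); n=np.array([x[1],-x[0]])
q=lambda u,v:(lambda p:(p@x,p@n))(onz(C,(u,v),.014)[:2]-o['tool_pos'][:2])
for uv in [(329,127),(379,127),(354,127),(329,200),(376,200),(327,280)]: print(uv,np.array(q(*uv)))
for r in (140,180,220): print(r,[tuple(h[r,c]) for c in range(315,395,4)])
```

```text
(329, 127) [0.0727 0.0056]
(379, 127) [0.0727 0.037 ]
(354, 127) [0.0727 0.0213]
(329, 200) [0.0252 0.0061]
(376, 200) [0.0252 0.0375]
(327, 280) [-0.0351  0.0052]
140 [(np.uint8(18), np.uint8(96), np.uint8(148)), (np.uint8(17), np.uint8(96), np.uint8(149)), (np.uint8(17), np.uint8(98), np.uint8(149)), (np.uint8(18), np.uint8(102), np.uint8(135)), (np.uint8(18), np.uint8(133), np.uint8(127)), (np.uint8(18), np.uint8(136), np.uint8(139)), (np.uint8(18), np.uint8(138), np.uint8(144)), (np.uint8(18), np.uint8(137), np.uint8(141)), (np.uint8(18), np.uint8(135), np.uint8(140)), (np.uint8(18), np.uint8(136), np.uint8(142)), (np.uint8(18), np.uint8(137), np.uint8(140)), (np.uint8(18), np.uint8(138), np.uint8(140)), (np.uint8(18), np.uint8(138), np.uint8(139)), (np.uint8(18), np.uint8(138), np.uint8(137)), (np.uint8(18), np.uint8(140), np.uint8(137)), (np.uint8(18), np.uint8(137), np.uint8(140)), (np.uint8(18), np.uint8(109), np.uint8(176)), (np.uint8(18), np.uint8(97), np.uint8(216)), (np.uint8(18), np.uint8(98), np.uint8(215)), (np.uint8(18), np.uint8(96), np.uint8(218))]
180 [(np.uint8(17
[... 1118 characters left out ...]
p.uint8(194)), (np.uint8(18), np.uint8(141), np.uint8(199)), (np.uint8(17), np.uint8(138), np.uint8(214)), (np.uint8(18), np.uint8(137), np.uint8(203)), (np.uint8(18), np.uint8(139), np.uint8(207)), (np.uint8(18), np.uint8(138), np.uint8(161)), (np.uint8(18), np.uint8(135), np.uint8(145)), (np.uint8(18), np.uint8(140), np.uint8(148)), (np.uint8(18), np.uint8(138), np.uint8(152)), (np.uint8(18), np.uint8(141), np.uint8(147)), (np.uint8(18), np.uint8(138), np.uint8(135)), (np.uint8(17), np.uint8(100), np.uint8(207)), (np.uint8(18), np.uint8(95), np.uint8(219)), (np.uint8(18), np.uint8(96), np.uint8(220)), (np.uint8(18), np.uint8(95), np.uint8(218)), (np.uint8(18), np.uint8(95), np.uint8(218))]
```

Emit:
arm_command(
  targets=[
    [0,0,0.016,0],
    [0.022,0.036,0.016,0],
    [0.022,0.036,0.016,0],
    [0.022,0.036,0.0,0],
    [0.022,0.036,-0.02,0],
    [0.022,0.036,-0.028,0],
    [0.022,0.036,-0.028,0],
  ],
)

```text
time: 9.78
tool_pos: [0.4177, -0.174, 0.0028]
ee_rot: [-3.141, -0.003, 2.592]
wrist_force: [-0.1, -0.2, 0.1]
width: 0.066
finger_force: 0.0
```

Emit:
arm_command(
  targets=[
    [0,0,0,0],
    [0,0,0,0],
    [0,0,0,0],
    [0,0,0,0],
    [0,0,0,0],
  ],
  claw=1,
)

```text
time: 10.2
tool_pos: [0.4187, -0.1742, 0.004]
ee_rot: [3.142, -0.0, 2.592]
wrist_force: [-1.1, 0.3, 0.1]
width: 0.0363
finger_force: 0.0
```

Emit:
arm_command(
  targets=[
    [0,0,0,0],
    [0,0,0,0],
    [0,0,0,0],
  ],
)

```text
time: 10.45
tool_pos: [0.4187, -0.1742, 0.0041]
ee_rot: [-3.142, 0.0, 2.592]
wrist_force: [-0.8, 1.1, 0.5]
width: 0.0315
finger_force: 29.9
```

Emit:
arm_command(
  targets=[
    [0,0,0.02,0],
    [0,0,0.06,0],
    [0,0,0.13,0],
    [0,0,0.2,0],
    [0,0,0.24,0],
    [0,0,0.24,0],
  ],
)

```text
time: 10.95
tool_pos: [0.4219, -0.1759, 0.1307]
ee_rot: [3.141, 0.012, 2.592]
wrist_force: [1.0, 0.1, -1.3]
width: 0.0319
finger_force: 29.9
```

```bash
cat > hand.py <<'E'
from seg import *
# strip in hand: mask by saturation, columns/rows in tool frame (top face z = tcp+.010)
o,im=snap('wrist','w7'); pickle.dump(o,open('w7.pkl','wb')); C=cam('wrist',o)
print(o['tool_pos'],o['ee_rot'])
E
python3 hand.py
for i in 1 2 3 4 5 6; do python3 -c "
from bench import robot; import numpy as np
np.set_printoptions(precision=4,suppress=True)
print(np.array(robot.camera_info('wrist')['T_tool_cam'])[:3,2:].T.ravel(),robot.camera_info('wrist')['vfov'],np.array(robot.camera_info('top')['extrinsics'])[:3,3])"; done
```

```text
[ 0.4219 -0.1759  0.1307] [3.1411 0.012  2.5922]
[ 0.2614  0.001  -0.9652  0.0768 -0.0009 -0.1802] 69.90191877994282 [0.4393 0.0458 1.1931]
[ 0.2614  0.001  -0.9652  0.0768 -0.0009 -0.1802] 69.90191877994282 [0.4393 0.0458 1.1931]
[ 0.2614  0.001  -0.9652  0.0768 -0.0009 -0.1802] 69.90191877994282 [0.4393 0.0458 1.1931]
[ 0.2614  0.001  -0.9652  0.0768 -0.0009 -0.1802] 69.90191877994282 [0.4393 0.0458 1.1931]
[ 0.2614  0.001  -0.9652  0.0768 -0.0009 -0.1802] 69.90191877994282 [0.4393 0.0458 1.1931]
[ 0.2614  0.001  -0.9652  0.0768 -0.0009 -0.1802] 69.90191877994282 [0.4393 0.0458 1.1931]
```

View pics/w7.png

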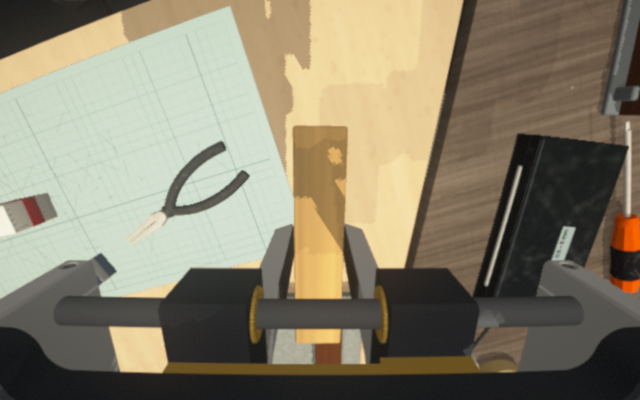

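Run:
```python
from seg import *
o=pickle.load(open('w7.pkl','rb')); C=cam('wrist',o); y=o['ee_rot'][2]
x=np.array([np.cos(y),np.sin(y)]); n=np.array([x[1],-x[0]]); z=o['tool_pos'][2]+.010
for uv in [(294,126),(347,126),(295,343),(341,343)]:
    p=onz(C,uv,z)[:2]-o['tool_pos'][:2]; print(uv,p@x,p@n)
```

```text
(294, 126) 0.0736984407360804 -0.015043750273235904
(347, 126) 0.07368472764367165 0.015460086828040974
(295, 343) -0.07894819184078103 -0.018081101116261985
(341, 343) -0.07895429621921837 0.015335284886439558
```

Emit:
arm_command(
  targets=[
    [0.03,-0.03,0.04,-0.059],
    [0.06,-0.06,0.06,-0.118],
    [0.09,-0.09,0.06,-0.177],
    [0.12,-0.12,0.06,-0.236],
    [0.15,-0.15,0.06,-0.295],
    [0.18,-0.18,0.06,-0.354],
    [0.21,-0.2,0.06,-0.413],
    [0.24,-0.22,0.06,-0.472],
  ],
)

```text
time: 11.67
tool_pos: [0.5383, -0.2842, 0.1512]
ee_rot: [-3.138, -0.003, 1.597]
wrist_force: [-1.1, 0.2, -1.9]
width: 0.0318
finger_force: 29.9
```

Emit:
arm_command(
  targets=[
    [0.014,-0.016,0,-0.059],
    [0.014,-0.016,0,-0.118],
    [0.014,-0.016,-0.03,-0.177],
    [0.014,-0.016,-0.06,-0.236],
    [0.014,-0.016,-0.08,-0.272],
    [0.014,-0.016,-0.1,-0.272],
    [0.014,-0.016,-0.1,-0.272],
    [0.014,-0.016,-0.1,-0.272],
  ],
)

```text
time: 12.33
tool_pos: [0.5448, -0.2915, 0.1022]
ee_rot: [-3.138, -0.0, 1.036]
wrist_force: [-0.1, -0.7, -1.1]
width: 0.0316
finger_force: 29.9
```

Run:
```python
from h import *
import pickle
o,im=snap('wrist','w8'); pickle.dump(o,open('w8.pkl','wb')); print(o['tool_pos'],o['ee_rot'],o['finger_force'],o['time'])
```

```text
[ 0.54478218 -0.29150895  0.10217283] [-3.13801447e+00 -1.63814994e-04  1.03556992e+00] 29.889826476573944 12.3333
```

View pics/w8.png

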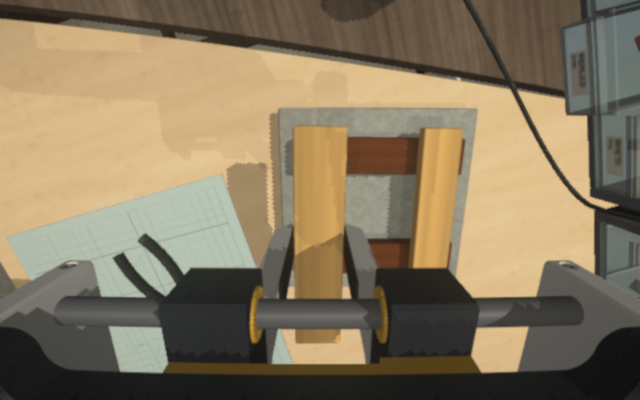

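```bash
cat > m8.py <<'E'
from seg import *
import sys
f=sys.argv[1]; o=pickle.load(open(f+'.pkl','rb')); C=cam('wrist',o); y=o['ee_rot'][2]
X=np.array([np.cos(y),np.sin(y)]); N=np.array([X[1],-X[0]])
im=cv2.imread(f'pics/{f}.png'); h=cv2.cvtColor(cv2.GaussianBlur(im,(3,3),0),cv2.COLOR_BGR2HSV).astype(int)
def q(u,v,z): p=onz(C,(u,v),z)[:2]-o['tool_pos'][:2]; return np.array([p@X,p@N])*1000
def edges(line,lo):  # transitions of saturation
    s=line[:,1]; d=np.diff(s); i=[k for k in range(1,len(d)-1) if abs(s[k+2]-s[k-1])>22 and abs(d[k])==max(abs(d[k-1:k+2]))]
    return [(lo+k+.5,s[k-1],s[k+2]) for k in i]
for r in (114,118,122,140,155,170,190,210,230): print('row',r,edges(h[r,265:500],265))
for c in (310,330,430,440,450,380,400): print('col',c,edges(h[95:285,c],95))
E
python3 m8.py w8
```

```text
row 114 [(277.5, np.int64(93), np.int64(41)), (476.5, np.int64(37), np.int64(89))]
row 118 [(278.5, np.int64(84), np.int64(35)), (475.5, np.int64(34), np.int64(84))]
row 122 [(278.5, np.int64(84), np.int64(36)), (475.5, np.int64(39), np.int64(90))]
row 140 [(278.5, np.int64(93), np.int64(42)), (292.5, np.int64(49), np.int64(134)), (463.5, np.int64(136), np.int64(52)), (473.5, np.int64(39), np.int64(94))]
row 155 [(279.5, np.int64(89), np.int64(36)), (292.5, np.int64(50), np.int64(135)), (462.5, np.int64(145), np.int64(44)), (471.5, np.int64(39), np.int64(92))]
row 170 [(279.5, np.int64(95), np.int64(42)), (280.5, np.int64(84), np.int64(34)), (292.5, np.int64(49), np.int64(133)), (460.5, np.int64(141), np.int64(44)), (469.5, np.int64(40), np.int64(88))]
row 190 [(280.5, np.int64(90), np.int64(38)), (292.5, np.int64(37), np.int64(125)), (345.5, np.int64(127), np.int64(37)), (414.5, np.int64(46), np.int64(128)), (455.5, np.int64(133), np.int64(48)), (466.5, np.int64(36), np.int64(88))]
row 210 [(281.5, np.int64(92), np.int64(38)), (293.5, np.int64(47), np.int64(136)), (344.5, np.int64(1
[... 709 characters left out ...]
.5, np.int64(94), np.int64(39)), (108.5, np.int64(83), np.int64(31)), (127.5, np.int64(47), np.int64(137)), (269.5, np.int64(125), np.int64(67))]
col 450 [(108.5, np.int64(84), np.int64(30)), (127.5, np.int64(44), np.int64(137)), (242.5, np.int64(83), np.int64(122)), (274.5, np.int64(47), np.int64(70))]
col 380 [(107.5, np.int64(91), np.int64(36)), (137.5, np.int64(40), np.int64(153)), (173.5, np.int64(151), np.int64(41)), (239.5, np.int64(56), np.int64(148)), (268.5, np.int64(147), np.int64(65))]
col 400 [(107.5, np.int64(92), np.int64(39)), (137.5, np.int64(45), np.int64(155)), (173.5, np.int64(157), np.int64(48)), (238.5, np.int64(45), np.int64(130)), (268.5, np.int64(139), np.int64(54))]
```

```bash
cat >> m8.py <<'E'
print('---')
for nm,u,v,z in [('board L',278.5,118,.014),('board L',280.5,190,.014),('board R',475.5,118,.014),('board R',466.5,190,.014),('board R',461.5,230,.014),('board T',330,108.3,.014),('board T',440,108.3,.014),('laid R',455.5,190,.042),('laid R',453.5,210,.042),('laid R',450.5,230,.042),('laid L',414.5,190,.042),('laid L',411.5,230,.042),('laid T',430,127.5,.042),('laid T',450,127.5,.042),('A T',380,137.5,.028),('A Bot',380,173.5,.028),('A T',400,137.5,.028),('A end',463.5,140,.028),('B T',380,239.5,.028),('B Bot',380,268.5,.028),
 ('hand T',320,125.5,o['tool_pos'][2]+.01),('hand L',292.5,200,o['tool_pos'][2]+.01),('hand R',345,200,o['tool_pos'][2]+.01)]: print(nm,q(u,v,z).round(1))
E
python3 m8.py w8 | sed '1,/---/d'
```

```text
board L [ 76.9 -37.3]
board L [  9.7 -37.8]
board R [ 77.5 142.3]
board R [  9.8 142.8]
board R [-31.8 143.4]
board T [85.2  9.3]
board T [ 85.7 108.7]
laid R [ 16.6 118.2]
laid R [ -1.7 118.7]
laid R [-20.6 118.3]
laid L [16.5 82.2]
laid L [-20.5  82.8]
laid T [69.3 90.6]
laid T [ 69.5 107.2]
A T [60.3 52.7]
A Bot [28.4 54.4]
A T [60.4 70.3]
A end [ 58.5 126.7]
B T [-35.8  58.1]
B Bot [-66.9  59.9]
hand T [72.   0.1]
hand L [ 27.2 -16.8]
hand R [27.2 15.6]
```

Emit:
arm_command(
  targets=[
    [0.001,-0.004,-0.05,0.003],
    [0.001,-0.004,-0.09,0.003],
    [0.001,-0.004,-0.11,0.003],
    [0.001,-0.004,-0.11,0.003],
    [0.001,-0.004,-0.11,0.003],
    [0.001,-0.004,-0.11,0.003],
  ],
)

```text
time: 12.88
tool_pos: [0.5472, -0.2947, 0.0509]
ee_rot: [3.138, 0.0, 1.04]
wrist_force: [-0.1, 0.1, -0.1]
width: 0.0316
finger_force: 29.9
```

Emit:
arm_command(
  targets=[
    [-0.002,0.001,-0.01,0],
    [-0.002,0.001,-0.02,0],
    [-0.002,0.001,-0.027,0],
    [-0.002,0.001,-0.03,0],
    [-0.002,0.001,-0.03,0],
    [-0.002,0.001,-0.03,0],
  ],
)

```text
time: 13.38
tool_pos: [0.5453, -0.2936, 0.0342]
ee_rot: [3.141, -0.0, 1.04]
wrist_force: [0.3, 0.3, 0.7]
width: 0.0315
finger_force: 29.9
```

Emit:
arm_command(
  targets=[
    [0,0,-0.002,0],
    [0,0,-0.004,0],
    [0,0,-0.004,0],
    [0,0,-0.004,0],
  ],
)

```text
time: 13.72
tool_pos: [0.5454, -0.2937, 0.0337]
ee_rot: [3.141, 0.0, 1.04]
wrist_force: [-3.5, 0.5, 6.3]
width: 0.0318
finger_force: 29.9
```

Emit:
arm_command(
  targets=[
    [0,0,0,0],
    [0,0,0,0],
    [0,0,0,0],
    [0,0,0.02,0],
    [0,0,0.08,0],
    [0,0,0.15,0],
    [0,0,0.15,0],
    [0,0,0.15,0],
  ],
  claw=0.3,
)

```text
time: 14.38
tool_pos: [0.5471, -0.2948, 0.1112]
ee_rot: [3.134, 0.0, 1.04]
wrist_force: [-0.4, 0.7, 0.4]
width: 0.0656
finger_force: 0.0
```

```bash
python3 - <<'E'
from h import *
import pickle
o,im=snap('wrist','w9'); pickle.dump(o,open('w9.pkl','wb')); print(o['tool_pos'],o['ee_rot'],o['width'],o['time'])
E
python3 m8.py w9 | sed '/---/,$d'
```

```text
[ 0.54712602 -0.29484695  0.11120633] [3.13408233e+00 3.78632147e-04 1.04019951e+00] 0.0655762549738771 14.3833
row 114 [(273.5, np.int64(93), np.int64(41)), (464.5, np.int64(34), np.int64(86))]
row 118 [(273.5, np.int64(93), np.int64(42)), (274.5, np.int64(84), np.int64(35)), (464.5, np.int64(39), np.int64(90))]
row 122 [(273.5, np.int64(93), np.int64(45)), (463.5, np.int64(35), np.int64(85))]
row 140 [(274.5, np.int64(91), np.int64(40)), (288.5, np.int64(43), np.int64(129)), (452.5, np.int64(147), np.int64(54)), (461.5, np.int64(36), np.int64(89))]
row 155 [(275.5, np.int64(89), np.int64(36)), (288.5, np.int64(43), np.int64(119)), (450.5, np.int64(146), np.int64(55)), (459.5, np.int64(36), np.int64(86))]
row 170 [(275.5, np.int64(95), np.int64(42)), (296.5, np.int64(56), np.int64(132)), (334.5, np.int64(126), np.int64(61)), (405.5, np.int64(92), np.int64(122)), (406.5, np.int64(100), np.int64(133)), (407.5, np.int64(111), np.int64(137)), (448.5, np.int64(125), np.int64(51)), (457.5, np.int64(37), np.int64(81))]
row 190 [(276.5, np.int64(90), np.int64(39)), (296.5, np.int64(42), np.
[... 1198 characters left out ...]
6.5, np.int64(68), np.int64(117)), (269.5, np.int64(38), np.int64(65))]
col 450 [(107.5, np.int64(85), np.int64(31)), (125.5, np.int64(35), np.int64(110)), (136.5, np.int64(107), np.int64(142)), (268.5, np.int64(95), np.int64(71))]
col 380 [(106.5, np.int64(89), np.int64(34)), (135.5, np.int64(48), np.int64(157)), (169.5, np.int64(158), np.int64(53)), (247.5, np.int64(35), np.int64(59)), (249.5, np.int64(51), np.int64(81))]
col 400 [(106.5, np.int64(90), np.int64(35)), (135.5, np.int64(44), np.int64(138)), (170.5, np.int64(134), np.int64(39)), (233.5, np.int64(58), np.int64(138)), (243.5, np.int64(131), np.int64(80)), (244.5, np.int64(118), np.int64(62)), (247.5, np.int64(62), np.int64(30))]
```

```bash
cat > p9.py <<'E'
import sys; sys.argv=['x','w9']
import io,contextlib
with contextlib.redirect_stdout(io.StringIO()): from m8 import *
for nm,u,v,z in [('board L',274,118,.014),('board L',276.5,190,.014),('board L',278.5,230,.014),('board R',464.5,118,.014),('board R',455.5,190,.014),('board R',450,230,.014),('board T',330,106.7,.014),('new L',296.5,190,.042),('new L',297.5,230,.042),('new R',333.5,190,.042),('new R',332.5,230,.042),('new T',320,123.5,.042),('laid R',444.5,190,.042),('laid R',439.5,230,.042),('laid T',430,125.5,.042)]:
    print(nm,q(u,v,z).round(1),onz(C,(u,v),z)[:2].round(4))
E
python3 p9.py
```

```text
board L [ 76.9 -41.6] [ 0.5501 -0.2075]
board L [  7.5 -41.9] [ 0.5148 -0.2672]
board L [-35.2 -41.5] [ 0.4935 -0.3042]
board R [ 77.4 138.4] [ 0.7057 -0.2981]
board R [  7.1 138.2] [ 0.67   -0.3586]
board R [-36.  137.9] [ 0.6478 -0.3957]
board T [87.  10.7] [ 0.6003 -0.2252]
new L [ 14.3 -20. ] [ 0.5371 -0.2724]
new L [-24.1 -19.8] [ 0.5178 -0.3056]
new R [14.2 13.2] [ 0.5657 -0.2893]
new R [-24.2  12.8] [ 0.5459 -0.3222]
new T [72.1  1.1] [ 0.5845 -0.2332]
laid R [ 14.  113.9] [ 0.6525 -0.3404]
laid R [-24.7 113.7] [ 0.6327 -0.3737]
laid T [70.7 95. ] [ 0.6648 -0.2819]
```

Emit:
arm_command(
  targets=[
    [0,0,0.08,0],
    [-0.02,0.03,0.15,0.05],
    [-0.04,0.08,0.22,0.1],
    [-0.06,0.14,0.28,0.158],
    [-0.08,0.2,0.33,0.217],
    [-0.1,0.27,0.36,0.275],
    [-0.12,0.34,0.36,0.334],
    [-0.13,0.41,0.36,0.393],
  ],
  claw=0.4,
)

```text
time: 15.1
tool_pos: [0.4793, -0.0873, 0.2876]
ee_rot: [3.141, 0.0, 1.868]
wrist_force: [0.6, 0.7, 0.1]
width: 0.0563
finger_force: 0.0
```

Emit:
arm_command(
  targets=[
    [0,0.08,0,0.059],
    [0,0.16,0,0.118],
    [0,0.24,-0.02,0.177],
    [0,0.32,-0.05,0.236],
    [-0.02,0.4,-0.08,0.295],
    [-0.04,0.48,-0.12,0.345],
    [-0.05,0.53,-0.17,0.345],
    [-0.05,0.54,-0.22,0.345],
  ],
)

```text
time: 15.77
tool_pos: [0.453, 0.1855, 0.1747]
ee_rot: [3.141, -0.003, 2.591]
wrist_force: [1.2, -0.6, 0.4]
width: 0.0564
finger_force: 0.0
```

Emit:
arm_command(
  targets=[
    [0.001,-0.008,-0.08,0],
    [0.001,-0.008,-0.16,0],
    [0.001,-0.008,-0.16,0],
    [0.001,-0.008,-0.16,0],
  ],
)

```text
time: 16.1
tool_pos: [0.4526, 0.1766, 0.0934]
ee_rot: [-3.135, -0.007, 2.586]
wrist_force: [-0.5, 0.6, 1.0]
width: 0.0565
finger_force: 0.0
```

Run:
```python
from seg import *
o,im=snap('wrist','w10'); pickle.dump(o,open('w10.pkl','wb')); C=cam('wrist',o); print(o['tool_pos'],o['ee_rot'],o['width'])
out,c=masks(im[:,:,::-1].copy(),(270,90,370,300))
for k,b in out.items(): print(k,b,*meas(C,b,.038))
```

```text
[0.4526 0.1766 0.0934] [-3.1348 -0.0065  2.5859] 0.05650115408181963
dark [[317.7997 122.3967]
 [333.7893 122.3164]
 [334.6272 289.0685]
 [318.6377 289.1488]] [0.4553 0.1812] 0.150794420974358 0.012787873497048787 149.22379509705038
```

Emit:
arm_command(
  targets=[
    [0.002,0.003,-0.06,0],
    [0.002,0.003,-0.12,0],
    [0.002,0.003,-0.14,0],
    [0.002,0.003,-0.162,0],
    [0.002,0.003,-0.162,0],
    [0.002,0.003,-0.162,0],
  ],
)

```text
time: 16.65
tool_pos: [0.4582, 0.1791, 0.0178]
ee_rot: [3.14, 0.002, 2.586]
wrist_force: [-0.4, -0.3, 0.6]
width: 0.0564
finger_force: 0.0
```

Emit:
arm_command(
  targets=[
    [0,0,0,0],
    [0,0,0,0],
    [0,0,0,0],
    [0,0,0,0],
    [0,0,0,0],
    [0,0,0,0],
  ],
  claw=1,
)

```text
time: 17.15
tool_pos: [0.4568, 0.1789, 0.0163]
ee_rot: [3.141, 0.0, 2.586]
wrist_force: [-0.2, -0.1, -0.3]
width: 0.0196
finger_force: 0.0
```

Emit:
arm_command(
  targets=[
    [0,0,-0.004,0],
    [0,0,-0.004,0],
    [0,0,-0.004,0],
  ],
)

```text
time: 17.4
tool_pos: [0.4573, 0.1792, 0.0148]
ee_rot: [3.14, 0.001, 2.586]
wrist_force: [-1.0, 0.3, 3.9]
width: 0.0134
finger_force: 30.0
```

Emit:
arm_command(
  targets=[
    [0,0,0.03,0],
    [0,0,0.08,0],
    [0,0,0.16,0],
    [0,0,0.24,0],
    [0.02,0,0.32,0],
    [0.04,-0.04,0.4,0],
    [0.06,-0.08,0.46,0],
    [0.07,-0.14,0.52,0],
  ],
)

```text
time: 18.07
tool_pos: [0.4923, 0.1098, 0.2753]
ee_rot: [3.14, 0.001, 2.588]
wrist_force: [0.2, -0.2, -0.5]
width: 0.0139
finger_force: 30.0
```

Emit:
arm_command(
  targets=[
    [0,-0.08,0.03,0],
    [0,-0.16,0.04,0],
    [0,-0.24,0.04,0],
    [0,-0.32,0.04,0],
    [-0.02,-0.39,0.03,0],
    [-0.06,-0.45,0,0],
    [-0.1,-0.5,-0.05,0],
    [-0.12,-0.524,-0.12,0],
  ],
)

```text
time: 18.73
tool_pos: [0.4311, -0.1558, 0.2146]
ee_rot: [-3.141, 0.005, 2.582]
wrist_force: [0.5, 0.3, 0.3]
width: 0.0137
finger_force: 30.0
```

Emit:
arm_command(
  targets=[
    [0,0,-0.08,0],
    [0,0,-0.16,0],
    [0,0,-0.24,0],
    [0,0,-0.32,0],
    [0,0,-0.36,0],
    [0,0,-0.36,0],
    [0,0,-0.36,0],
  ],
)

```text
time: 19.32
tool_pos: [0.4304, -0.1519, 0.0321]
ee_rot: [-3.141, -0.004, 2.586]
wrist_force: [-0.4, -0.0, -0.2]
width: 0.014
finger_force: 30.0
```

Emit:
arm_command(
  targets=[
    [0,0,-0.01,0],
    [0,0,-0.02,0],
    [0,0,-0.03,0],
    [0,0,-0.036,0],
    [0,0,-0.04,0],
    [0,0,-0.044,0],
    [0,0,-0.044,0],
  ],
)

```text
time: 19.9
tool_pos: [0.4314, -0.1523, 0.0111]
ee_rot: [3.142, -0.0, 2.586]
wrist_force: [-0.1, -0.0, -0.4]
width: 0.014
finger_force: 30.0
```

Emit:
arm_command(
  targets=[
    [0,0,-0.002,0],
    [0,0,-0.004,0],
    [0,0,-0.004,0],
    [0,0,-0.004,0],
  ],
)

```text
time: 20.23
tool_pos: [0.4316, -0.1524, 0.0094]
ee_rot: [3.141, 0.0, 2.586]
wrist_force: [0.7, -0.2, -0.8]
width: 0.0136
finger_force: 30.0
```

Emit:
arm_command(
  targets=[
    [0,0,-0.002,0],
    [0,0,-0.002,0],
  ],
)

```text
time: 20.4
tool_pos: [0.4316, -0.1524, 0.0083]
ee_rot: [3.142, -0.0, 2.586]
wrist_force: [-0.3, -0.1, -1.3]
width: 0.0136
finger_force: 30.0
```

Emit:
arm_command(
  targets=[
    [0,0,0,0],
    [0,0,0,0],
    [0,0,0,0],
    [0,0,0,0],
    [0,0,0.02,0],
    [0,0,0.02,0],
  ],
  claw=0.3,
)

```text
time: 20.9
tool_pos: [0.4327, -0.1529, 0.0202]
ee_rot: [3.141, 0.003, 2.586]
wrist_force: [0.1, 0.4, 0.2]
width: 0.0506
finger_force: 0.0
```

Emit:
arm_command(
  targets=[
    [-0.015,-0.026,0,0],
    [-0.023,-0.038,0,0],
    [-0.029,-0.047,0,0],
    [-0.035,-0.057,0,0],
    [-0.041,-0.067,0,0],
    [-0.048,-0.078,0,0],
    [-0.048,-0.078,0,0],
    [-0.048,-0.078,0,0],
  ],
)

```text
time: 21.57
tool_pos: [0.4074, -0.1916, 0.0183]
ee_rot: [3.141, -0.0, 2.585]
wrist_force: [0.3, -0.2, -0.9]
width: 0.0658
finger_force: 0.0
```

```bash
cat > top.py <<'E'
from seg import *
import sys
o,im=snap('wrist',sys.argv[1]); pickle.dump(o,open(sys.argv[1]+'.pkl','wb')); C=cam('wrist',o); y=o['ee_rot'][2]; print(o['tool_pos'],o['ee_rot'],o['width'])
h=cv2.cvtColor(cv2.GaussianBlur(im[:,:,::-1].copy(),(3,3),0),cv2.COLOR_BGR2HSV)
m=((h[...,0]<13)|(h[...,0]>172))&(h[...,1]>110)&(h[...,2]<170); m[:, :240]=0; m[:,400:]=0; m[:90]=0; m[345:]=0
m=cv2.morphologyEx(m.astype(np.uint8),cv2.MORPH_OPEN,np.ones((3,3)))
X=np.array([np.cos(y),np.sin(y)]); N=np.array([X[1],-X[0]]); z=float(sys.argv[2])
r=np.where(m.any(1))[0]; print('rows',r.min(),r.max(),'cols per row:')
for k in [r.min(),r.min()+2,r.min()+5]+list(range(r.min()+15,r.max(),20)):
    c=np.where(m[k])[0]
    if len(c):
        q=[onz(C,(u,k),z)[:2]-o['tool_pos'][:2] for u in (c.min()-.5,c.max()+.5)]
        print(k,c.min(),c.max(),[(round(p@X*1000,1),round(p@N*1000,1)) for p in q])
E
python3 top.py w11 .014
```

```text
[ 0.4074 -0.1916  0.0183] [ 3.1413 -0.0001  2.5849] 0.06580843355294698
rows 118 298 cols per row:
118 340 345 [(np.float64(78.1), np.float64(12.1)), (np.float64(78.1), np.float64(15.9))]
120 333 377 [(np.float64(76.9), np.float64(7.8)), (np.float64(77.0), np.float64(35.9))]
123 333 368 [(np.float64(75.1), np.float64(7.8)), (np.float64(75.1), np.float64(30.4))]
133 331 376 [(np.float64(69.0), np.float64(6.6)), (np.float64(69.0), np.float64(35.7))]
153 332 374 [(np.float64(56.4), np.float64(7.4)), (np.float64(56.4), np.float64(35.0))]
173 331 363 [(np.float64(43.4), np.float64(6.9)), (np.float64(43.4), np.float64(28.4))]
193 329 373 [(np.float64(29.9), np.float64(5.7)), (np.float64(29.9), np.float64(35.7))]
213 328 371 [(np.float64(15.9), np.float64(5.1)), (np.float64(15.9), np.float64(35.0))]
233 328 366 [(np.float64(1.4), np.float64(5.2)), (np.float64(1.4), np.float64(32.2))]
253 327 369 [(np.float64(-13.8), np.float64(4.7)), (np.float64(-13.8), np.float64(35.1))]
273 327 368 [(np.float64(-29.6), np.float64(4.8)), (np.float64(-29.7), np.float64(35.1))]
293 326 366 [(np.float64(-46.1), np.float64(4.2)), (np.float64(-46.2), np.float64(34.4))]
```

Emit:
arm_command(
  targets=[
    [0,0,0.016,0],
    [0.019,0.037,0.016,0],
    [0.019,0.037,0.016,0],
    [0.019,0.037,0.0,0],
    [0.019,0.037,-0.02,0],
    [0.019,0.037,-0.028,0],
    [0.019,0.037,-0.028,0],
  ],
)

```text
time: 22.2
tool_pos: [0.416, -0.1727, 0.003]
ee_rot: [-3.141, -0.003, 2.586]
wrist_force: [0.2, -0.4, -0.0]
width: 0.0656
finger_force: 0.0
```

Emit:
arm_command(
  targets=[
    [0,0,0,0],
    [0,0,0,0],
    [0,0,0,0],
    [0,0,0,0],
    [0,0,0,0],
    [0,0,0,0],
    [0,0,0,0],
    [0,0,0,0],
  ],
  claw=1,
)

```text
time: 22.87
tool_pos: [0.4171, -0.1729, 0.0044]
ee_rot: [3.142, 0.0, 2.586]
wrist_force: [-0.3, -0.9, -0.2]
width: 0.0316
finger_force: 29.9
```

Emit:
arm_command(
  targets=[
    [0,0,0.02,0],
    [0,0,0.06,0],
    [0,0,0.13,0],
    [0,0,0.2,0],
    [0,0,0.28,0],
    [0,0,0.28,0],
    [0,0,0.28,0],
  ],
)

```text
time: 23.45
tool_pos: [0.419, -0.1739, 0.1483]
ee_rot: [3.141, 0.008, 2.586]
wrist_force: [-0.2, 0.6, -0.1]
width: 0.0316
finger_force: 29.9
```

```bash
python3 top.py w12 .158
```

```text
[ 0.419  -0.1739  0.1483] [3.1412 0.0079 2.5859] 0.03162453726368961
rows 121 337 cols per row:
121 298 330 [(np.float64(76.4), np.float64(-13.0)), (np.float64(76.4), np.float64(6.0))]
123 295 345 [(np.float64(75.3), np.float64(-14.8)), (np.float64(75.3), np.float64(14.6))]
126 295 345 [(np.float64(73.6), np.float64(-14.8)), (np.float64(73.6), np.float64(14.6))]
136 295 345 [(np.float64(68.0), np.float64(-14.9)), (np.float64(67.9), np.float64(14.8))]
156 297 344 [(np.float64(56.3), np.float64(-14.0)), (np.float64(56.3), np.float64(14.5))]
176 296 343 [(np.float64(44.2), np.float64(-14.9)), (np.float64(44.2), np.float64(14.1))]
196 296 343 [(np.float64(31.7), np.float64(-15.1)), (np.float64(31.7), np.float64(14.4))]
216 296 342 [(np.float64(18.7), np.float64(-15.4)), (np.float64(18.7), np.float64(14.1))]
236 294 343 [(np.float64(5.1), np.float64(-17.0)), (np.float64(5.1), np.float64(15.1))]
256 294 342 [(np.float64(-9.0), np.float64(-17.4)), (np.float64(-9.0), np.float64(14.7))]
276 296 340 [(np.float64(-23.8), np.float64(-16.4)), (np.float64(-23.8), np.float64(13.7))]
296 296 340 [(np.float64(-39.3), np.float64(-16.8)), (np.float64(-39.4), np.float64(14.1))]
336 297 337 [(np.float64(-72.8), np.float64(-16.8)), (np.float64(-72.8), np.float64(12.7))]
```

Emit:
arm_command(
  targets=[
    [0.06,-0.05,0.02,0],
    [0.12,-0.1,0.02,0.01],
    [0.18,-0.16,0.02,0.01],
    [0.24,-0.21,0.02,0.01],
    [0.3,-0.26,0.02,0.01],
    [0.338,-0.298,0.0,0.01],
    [0.338,-0.298,-0.04,0.01],
    [0.338,-0.298,-0.04,0.01],
  ],
)

```text
time: 24.17
tool_pos: [0.5836, -0.3209, 0.1158]
ee_rot: [3.141, -0.014, 2.606]
wrist_force: [-0.8, 1.0, -1.4]
width: 0.0315
finger_force: 29.9
```

Emit:
arm_command(
  targets=[
    [0,0,0,0],
    [0,0,0,0],
    [0,0,0,0],
  ],
)

```text
time: 24.42
tool_pos: [0.586, -0.3215, 0.1256]
ee_rot: [3.142, 0.001, 2.607]
wrist_force: [-0.1, 0.5, -0.2]
width: 0.0317
finger_force: 29.9
```

```bash
python3 top.py w13 .139 | head -3; python3 m8.py w13 | sed '/---/,$d'
python3 - <<'E'
import cv2,numpy as np
h=cv2.cvtColor(cv2.GaussianBlur(cv2.imread('pics/w13.png'),(3,3),0),cv2.COLOR_BGR2HSV)
# coarse map: g grey(board) d dark l light w wood .
for r in range(60,300,8):
    print(r,''.join('D' if (a[0]<13 and a[1]>105 and a[2]<175) else 'g' if a[1]<62 else 'L' if a[1]>114 else '.' for a in h[r,180:480:5].astype(int)))
E
```

```text
[ 0.586  -0.3215  0.1256] [3.1415 0.0013 2.6072] 0.03173227574818774
rows 120 337 cols per row:
120 296 310 [(np.float64(77.0), np.float64(-13.9)), (np.float64(76.9), np.float64(-5.4))]
row 114 [(411.5, np.int64(37), np.int64(80))]
row 118 [(410.5, np.int64(34), np.int64(72)), (411.5, np.int64(40), np.int64(79))]
row 122 [(293.5, np.int64(50), np.int64(146)), (346.5, np.int64(143), np.int64(55)), (410.5, np.int64(35), np.int64(78))]
row 140 [(402.5, np.int64(129), np.int64(49)), (409.5, np.int64(37), np.int64(82))]
row 155 [(401.5, np.int64(127), np.int64(42)), (408.5, np.int64(38), np.int64(77))]
row 170 [(285.5, np.int64(147), np.int64(45)), (293.5, np.int64(47), np.int64(147)), (344.5, np.int64(156), np.int64(53)), (353.5, np.int64(54), np.int64(158)), (386.5, np.int64(140), np.int64(46)), (406.5, np.int64(33), np.int64(67))]
row 190 [(286.5, np.int64(141), np.int64(44)), (293.5, np.int64(41), np.int64(144)), (344.5, np.int64(149), np.int64(44)), (352.5, np.int64(44), np.int64(158)), (384.5, np.int64(155), np.int64(46)), (405.5, np.int64(35), np.int64(75)), (483.5, np.int64(72), n
[... 2428 characters left out ...]
..ggg.DDDDDDgDDDDDDDDDDggDDDDDDgggg...............
220 ............ggggDDDDDDgDDDDDDDDDDggDDDDDDgggg...............
228 ............ggggDDD.gggDDDDDDDDDDggg.DDDDgggg...............
236 ............g.LLLLLggggDDDDDDDDDD.ggg.LLLLLgg...............
244 ............gLLLLLgggg.DDDDDDDDDD.ggggLLLLLgg...............
252 .............LLLL.gggg.DDDDDDDDDD.gggggLLLLgg...............
260 ..............LLLggggg.LDDDDDDDDDL.gggg.LLLgg.............g.
268 .............g.gggggg.gDDDDDDDDDDg.ggggggggg...........g....
276 .................gggg..LDDDDDDDDD...ggggggggggggggggggg.....
284 .................gggg..LDDDDDDDDD...gggg.gggggggggggggggg...
292 ...............LLgggg..LDDDDDDDDL...gggLL.gggggggggggggggg..
```

```bash
cat > p13.py <<'E'
import sys; sys.argv=['x','w13']
import io,contextlib
with contextlib.redirect_stdout(io.StringIO()): from m8 import *
for r in (145,155,190,210): print(r,edges(h[r,215:300],215))
for c in (250,260,265,270,365,375,385,395): print(c,edges(h[95:275,c],95))
for nm,u,v,z in [('boardR',405.5,190,.014),('boardR',410.5,118,.014),('boardT',330,108,.014),('boardT',380,108,.014),('newR',402.5,140,.042),('newR',401.5,155,.042),('b R',384.5,190,.028),('b L',352.5,190,.028),('a R',286.5,190,.028)]: print(nm,q(u,v,z).round(1))
E
python3 p13.py
```

```text
145 [(231.5, np.int64(77), np.int64(36)), (236.5, np.int64(39), np.int64(121))]
155 [(231.5, np.int64(79), np.int64(41)), (232.5, np.int64(77), np.int64(36)), (237.5, np.int64(42), np.int64(120))]
190 [(234.5, np.int64(82), np.int64(39)), (253.5, np.int64(36), np.int64(143)), (286.5, np.int64(141), np.int64(44)), (293.5, np.int64(41), np.int64(144))]
210 [(236.5, np.int64(79), np.int64(36)), (255.5, np.int64(48), np.int64(153)), (286.5, np.int64(162), np.int64(55)), (293.5, np.int64(38), np.int64(149))]
250 [(108.5, np.int64(87), np.int64(41)), (124.5, np.int64(48), np.int64(90)), (131.5, np.int64(84), np.int64(128)), (168.5, np.int64(114), np.int64(36)), (233.5, np.int64(57), np.int64(128)), (266.5, np.int64(126), np.int64(63))]
260 [(108.5, np.int64(86), np.int64(40)), (123.5, np.int64(47), np.int64(131)), (265.5, np.int64(100), np.int64(49)), (266.5, np.int64(85), np.int64(42))]
265 [(108.5, np.int64(87), np.int64(37)), (123.5, np.int64(47), np.int64(134)), (254.5, np.int64(94), np.int64(45))]
270 [(108.5, np.int64(85), np.int64(37)), (123.5, np.int64(46), np.int64(135)), (242.5, np.int64(96), np.int64(43))]
365 [(107.5, np.int64(91), np.int64(43)), (123.5, np.int64(50), np.int64(139)), (232.5, np.int64(142), np.int64(102)), (237.5, np.int64(85), np.int64(59)), (239.5, np.int64(68), np.int64(39))]
375 [(107.5, np.int64(92), np.int64(43)), (123.5, np.int64(47), np.int64(135)), (259.5, np.int64(121), np.int64(85)), (262.5, np.int64(85), np.int64(47))]
385 [(108.5, np.int64(82), np.int64(37)), (123.5, np.int64(48), np.int64(135)), (232.5, np.int64(41), np.int64(129)), (265.5, np.int64(127), np.int64(53))]
395 [(107.5, np.int64(93), np.int64(44)), (132.5, np.int64(40), np.int64(128)), (168.5, np.int64(125), np.int64(38)), (236.5, np.int64(36), np.int64(66))]
boardR [ 5.8 90.6]
boardR [79.  89.9]
boardT [88.2 10.3]
boardT [88.3 59.2]
newR [59.4 75.4]
newR [45.8 75.5]
b R [ 9.2 65. ]
b L [ 9.2 33. ]
a R [  9.2 -33. ]
```

Emit:
arm_command(
  targets=[
    [0.003,-0.002,-0.05,0.002],
    [0.003,-0.002,-0.1,0.002],
    [0.003,-0.002,-0.13,0.002],
    [0.003,-0.002,-0.14,0.002],
    [0.003,-0.002,-0.14,0.002],
    [0.003,-0.002,-0.14,0.002],
  ],
)

```text
time: 24.97
tool_pos: [0.5881, -0.3231, 0.056]
ee_rot: [-3.142, 0.002, 2.611]
wrist_force: [0.7, 0.6, 0.1]
width: 0.0316
finger_force: 29.9
```

Emit:
arm_command(
  targets=[
    [0,0,0,0],
    [0,0,0,0],
  ],
)

```text
time: 25.13
tool_pos: [0.5887, -0.3235, 0.0568]
ee_rot: [-3.141, 0.004, 2.611]
wrist_force: [-0.5, -0.8, 0.9]
width: 0.0316
finger_force: 29.9
```

Emit:
arm_command(
  targets=[
    [-0.002,0.002,-0.006,0],
    [-0.002,0.002,-0.012,0],
    [-0.002,0.002,-0.016,0],
    [-0.002,0.002,-0.016,0],
    [-0.002,0.002,-0.016,0],
  ],
)

```text
time: 25.55
tool_pos: [0.587, -0.3221, 0.0478]
ee_rot: [3.141, 0.001, 2.611]
wrist_force: [-0.6, 0.5, 5.3]
width: 0.032
finger_force: 29.9
```

Contact. Release and rise.

Emit:
arm_command(
  targets=[
    [0,0,0,0],
    [0,0,0,0],
    [0,0,0,0],
    [0,0,0.01,0],
    [0,0,0.05,0],
    [0,0,0.12,0],
    [0,0,0.16,0],
    [0,0,0.16,0],
  ],
  claw=0.3,
)

```text
time: 26.22
tool_pos: [0.5893, -0.3237, 0.1334]
ee_rot: [-3.141, 0.011, 2.611]
wrist_force: [0.1, 0.1, -0.4]
width: 0.0655
finger_force: 0.0
```

Emit:
arm_command(
  targets=[
    [0,0,0.08,0],
    [0,0,0.16,0],
    [0,0,0.24,0],
    [0,0,0.24,0],
    [0,0,0.24,0],
    [0,0,0.24,0],
  ],
)

```text
time: 26.72
tool_pos: [0.5864, -0.3218, 0.2451]
ee_rot: [3.141, -0.001, 2.611]
wrist_force: [-0.1, 0.2, -0.3]
width: 0.0659
finger_force: 0.0
```

Run:
```python
from seg import *
o,im=snap('wrist','w14'); pickle.dump(o,open('w14.pkl','wb')); C=cam('wrist',o); print(o['tool_pos'],o['ee_rot'],o['time'])
im=im[:,:,::-1].copy(); h=cv2.cvtColor(cv2.GaussianBlur(im,(3,3),0),cv2.COLOR_BGR2HSV)
c=proj(C,(.587,-.322,.056)); print(c)
u0,v0=c.astype(int)
for r in range(v0-75,v0+85,5):
    print(r,''.join('D' if (a[0]<13 and a[1]>105 and a[2]<175) else 'g' if a[1]<62 else 'L' if a[1]>114 else '.' for a in h[r,u0-80:u0+80:3].astype(int)))
y=o['ee_rot'][2]; X=np.array([np.cos(y),np.sin(y)]); N=np.array([X[1],-X[0]])
m=lambda b:((h[...,0]<13)&(h[...,1]>105)&(h[...,2]<175))
M=m(0).astype(np.uint8)
def q(u,v,z): p=onz(C,(u,v),z)[:2]-[.587,-.322]; return (p@X*1000).round(1),(p@N*1000).round(1)
for dv in (-70,-60,-50,50,60,70):
    c=np.where(M[v0+dv,u0-20:u0+20])[0]+u0-20
    if len(c): print('top strip row',v0+dv,q(c.min()-.5,v0+dv,.056),q(c.max()+.5,v0+dv,.056))
g=np.where(M[:,u0])[0]; g=g[abs(g-v0)<100]; print('ends',q(u0,g.min()-.5,.056),q(u0,g.max()+.5,.056),g.min(),g.max())
```

```text
[ 0.5864 -0.3218  0.2451] [ 3.1414 -0.0014  2.611 ] 26.7167
[319.3212 181.155 ]
106 ......................................................
111 ......................................................
116 ......ggggggggggggggggggggggggggggggggggggggggggg.....
121 ......gggggggggggggggggLDDDDDDDgggggggggggggggggg.....
126 ......gggggLLLLLDLLggggDDDDDDDD.ggg.LDDLLDD.ggggg.....
131 ......ggLLLLLLLLLLLLLLLDDDDDDDDLLLLLLLLLLLLLLL.gg.....
136 ......ggLLLLLLLLLLLLLLLDDDDDDDDLLLLLLLLLLLLLLL.gg.....
141 ......gg.LLLLLLLLLLLLLLDDDDDDDDLLLLLLLLLLLLLLL.gg.....
146 ......gg.LLLLLLLLLLLLLLDDDDDDDDLLLLLLLLLLLLLLLgg......
151 ......gg.LLLLLLLLLLLLLLDDDDDDDDLLLLLLLLLLLLLLLgg......
156 .......gggg.DDDDDDDggggDDDDDDDDggggDDDDDDDDggggg......
161 .......gggg.DDDDDDD.gggDDDDDDDDggggDDDDDDDDggggg......
166 .......gggg.DDDDDDD.gggDDDDDDDDggggDDDDDDDDggggg......
171 .......gggg.DDDDDDD.gggDDDDDDDDggggDDDDDDDDggggg......
176 .......gggggDDDDDDD.gggDDDDDDDDggggDDDDDDD.ggggg......
181 .......gggggDDDDDDD.gggDDDDDDDDggggDDDDDDD.ggggg......
186 .......gggggDDDDDDD.gggDDDDDDDDggggDDDDDDD.ggggg......
191 .......gggggD
[... 536 characters left out ...]
............................gggggg..
241 .gggggg.......................................ggggggg.
246 ggggggg........................................ggggggg
251 gggggg..........................................gggggg
256 ggggg............................................ggggg
261 gggg..............................................gggg
top strip row 121 (np.float64(76.8), np.float64(-13.5)) (np.float64(76.7), np.float64(12.7))
top strip row 131 (np.float64(64.5), np.float64(-14.9)) (np.float64(64.5), np.float64(14.1))
top strip row 231 (np.float64(-70.2), np.float64(-16.3)) (np.float64(-70.2), np.float64(12.7))
ends (np.float64(77.4), np.float64(-0.4)) (np.float64(-72.4), np.float64(-0.4)) 121 232
```

```bash
python3 -c "
from bench import robot
print(robot.close_job())"
```

```text
the job is handed in; nothing more can be done
None
```

The job is handed in at about 27 s of the 72 s allowed: the light strip completes the second layer and the dark strip lies flat across the top, each within about 2 mm of its place in the last wrist-camera measurements, with no verdict returned.

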